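# Hang the fish scale on its weigh stand

### The job

Hang the fish scale back on the weigh stand: lift it by its box, feel for the eye under the stand's arm, and thread the hook through the eye from the far side by following the hook's curve, without forcing it, keeping hold until the sprung keeper has snapped shut behind the eye. Then let the scale down gently until the eye carries it, let go so that it hangs freely, wait for its swing to die down, and leave the other goods where they are.

Things in the scene. Friction and masses are not known exactly. Their poses are not given: they have to be found in the camera images.
- scale_center (a point): Fish scale (0.27 to 0.43 kg): black box with orange ends and a green display on top, lying on its back, 100 long (x), 50 wide (y), 44 high (z). The point is the box's centre, 22 above the counter; grip it there across y. Own x runs to the steel hook, z out of the display. The hook lies in the x-z plane. The small ring at the other end is not used.
- hook_neck (a point): Middle of the hook's straight neck, 8 mm round bar along x, 57 along x and 5 along z from scale_center (same axes). The neck runs from 50 to 64 in x, its top 9 above the box's centre. Eye and hook meet in the gap above it, between the box's end (50) and the nose's end (82.5). With the eye resting on the neck its centre is 3 mm lower than the nose bar's centre line.
- hook_bow (a point): Centre of the hook's C, 90 along x and 6 along z from scale_center (same axes). The C is 8 mm round bar, centre-line radius 20: from the neck it passes under this point, round the crown (+x) and over the top (z 26), ending just past it in a rounded nose that points back to the box (bar centre line ends at x 86.5, z 25.7).
- hook_crown (a point): Centre of the hook's bar at its crown, 110 along x and 6 along z from scale_center (same axes). The eye sits under the bar here when the scale hangs, display towards the robot.
- keeper (a joint): Brass keeper: a sprung, bent 4 mm bar hinged on the neck (x 64, z 7 from scale_center), reaching to under the nose (x 88, z 20). 0 rad shut; grows to 1.0 as it is pushed into the C, against 2 to 7 N. The eye pushes it in (to about 0.4), and it snaps shut behind the eye once the hook, turning hook end up, has swung 20 to 35 degrees from level. It reads also while the scale is held.
- gantry_point (a point): Weigh stand, fixed: post (25 mm square) on a plate; its arm (20 mm square) runs level from it along the stand's own +y, to 28 past the point. The point is on the arm's underside, 345 above the counter, straight above the eye; z up. The eye hangs below it on an 8 mm bolt. Its centre is 22 to 58 mm below the point: not measured, to be felt for or seen. Keep the gripper's body clear of the arm.
- below_eye (a point): Point on the counter straight below the eye, on the stand's foot (plate 10 high, 150 along x, from 190 on the post's side to 60 on the other); stand's axes. The eye: fixed steel ring of 7 mm round bar, 14 mm clear hole, 28 outside, hole's axis along this x. The hook's nose goes through it from the far (+x) side towards the robot (-x).
- spool_a_mid (a point): White and green line spool, 68 across, 30 high, lying flat; its centre. Leave it alone.
- spool_b_mid (a point): Black and blue line spool, 90 across, 36 high, lying flat; its centre. Leave it alone.
- dip_a_mid (a point): White bottle with green cap, 36 across, 85 high; half-way up. Leave it alone.
- dip_b_mid (a point): White bottle with red cap, 36 across, 85 high; half-way up. Leave it alone.
- lure_box_mid (a point): Clear box of lures, 110 x 70 x 28 high; its centre. Leave it alone.
- test_weight_mid (a point): Brass test weight, 44 across, 64 high; half-way up. Leave it alone.
Things that resemble listed ones, but are neither listed nor needed, are in the scene too. Leave any purple or red look-alike of the part that bears scale_center alone.

How it is judged:
On the way, in this order (a step that is already met when the one before it is completed fails the run):
1. the eye has pushed the keeper in (value of joint keeper above 0.2 rad and contact force between scale and stand above 0.3 N), for 0.05 s.
2. the keeper has snapped shut behind the eye while the scale is still held (value of joint keeper below 0.08 rad and contact force between the fingers and scale above 1 N and horizontal distance between hook_crown and gantry_point below 0.03 m and angle between scale_center's own x axis and vertical below 1.35 rad), for 0.2 s.
At the end, for the whole second after the job is handed in: The scale hangs by its hook from the eye, let go of: crown within 12 mm of the eye's plumb line and 18 to 68 mm below the arm's underside, hook end up, swinging no more than 0.5 rad off plumb, keeper shut (under 0.08 rad), the scale borne by the stand (horizontal distance between hook_crown and gantry_point below 0.012 m and z of hook_crown in the frame of gantry_point between -0.068 and -0.018 m and angle between scale_center's own x axis and vertical below 0.5 rad and value of joint keeper below 0.08 rad and contact force between scale and stand above 1 N); the robot touches nothing.
It fails at once if the scale and the stand pressed or knocked together with more than 15 N (contact force between scale and stand above 15 N).
It fails at once if other goods moved by more than 30 mm (distance of any of spool_a_mid, spool_b_mid, dip_a_mid, dip_b_mid, lure_box_mid, test_weight_mid from where it was at the start of the episode above 0.03 m).
It also fails if it takes over 72 s, if anything falls off the work surface, if the arm or the gripper's body presses on something with over 40 N, if the wrist force passes 120 N, or if a joint passes its speed limit or range.

### The arm

A 6-joint arm with a two-finger parallel gripper is mounted at the origin on the work surface. World frame = base frame: x ahead of the robot, y to its left, z up, the work surface at z = 0. Lengths are in m, angles in rad, forces in N, time in s.
With the tool pointing down it reaches from about 0.35 to 0.775 m from the base axis. Payload 5.5 kg.
Tool frame: the origin (TCP) lies at the very end of the fingers, on their centre line; the grasp point (between the pads) lies 19 mm behind it; z points along the fingers, y is the line along which they close (so a half turn about z gives the same grasp; the last joint's range is limited). The gripper opens to 85 mm and grips with 20 to 120 N. Pads are 22 mm wide; open, the fingers measure 114 mm over their backs; the gripper's body (76 mm by 85 mm) begins 54 mm behind the grasp point. The pads swing forward as they close: fully open they stand 13 mm farther back than shut.
Start: joints at [1.154, 0.313, 0.046, 1.304, 0, 1.431], TCP at [0.157, 0.553, 0.231] pointing down, gripper open.
Joint ranges: [-2.76, 2.76], [-0.86, 1.69], [-1.03, 1.26], [-2.2, 2.34], [-1.47, 1.5], [-3.14, 3.14]. Speed limits (rad/s): [2.57, 2.57, 3.14, 3.14, 3.14, 3.14].

### API

Orientations are given as a unit quaternion [w, x, y, z].
In Python, from workcell import env, cams, ticket, spotter gives the robot as it stands.
- The arm moves only by the tool jog_arm, never from a script. Its argument "increments" is a list that holds one entry, the list of rows, each a list of 7 numbers: the shift along the tool's x, y, z in units of 0.25 m (1.0 is 0.25 m), then the turn, a rotation vector about the tool's x, y, z in units of 180 degrees (1.0 is 180 degrees), then the closure in counts, from 0 (fully open) to 255 (shut). A call has 1 to 20 rows; each row shifts and turns the commanded pose from where the row before left it, along the tool's axes as they then stand; what a row does not reach is not made up. A row lasts 1/10 s, in which the tool goes at most 50 mm and 8.59 degrees, less where a joint would pass 70% of its speed; a pose out of reach is approached as far as the arm can. A call with a number of a shift or a turn outside -1 to 1 is refused whole. A call with a gripper value outside its range is refused whole. The fingers move at their own pace and stop on an object; "force" is the grip in N (left out, the last holds). Time passes only in rows, so rows that do not move let the fingers close. It gives the time, the measured TCP pose, the force, the opening and the grip force at its end, in the units of the state.
- env.get_state(): the state, without advancing time (a new reading comes with each control period).
- cams.read_camera(name): name is "side" or "top"; returns a dict with "pixels" (400x640x3 uint8, red, green, blue), "fx", "fy", "cx", "cy" (pixels), "xyz" and "attitude" of the camera in the world. Camera axes: x right, y down, z forward; pixel columns grow to the right and rows downward; lengths in m; the calibration is good to about 2 mm. A picture is of the moment at which its call begins. There is no depth.
- ticket.hand_in(): hands the job in; it is judged then, once.
Trained networks look in the newest picture that a camera, given by its name, has taken for a name from the list of things; names that differ only in an ending like _2 or _b are one class to them, and where a whole thing is asked for, a point or a joint stands for the part that bears it (a point fixed in the world has none). Each returns a list of dicts, best first, with "conf" (0 to 1); they miss things now and then, are a little off and sometimes report something else, mostly with a low value. They report only what shows in the picture. A call takes as long as a camera call. They do not tell look-alikes from the thing itself.
- spotter.find_in(target, camera): "uv" ([column, row] in pixels, amid what is visible of it).
- spotter.cut_out(target, camera): "region" (400x640 bool, what is visible of it) and "uv" ([column, row] in pixels, amid what is visible of it).
- spotter.landmark_of(target, camera): "uv" ([column, row] in pixels: a listed point, or the origin of a listed thing).
The state is a dict: "clock": time; "joint_pos": joint angles; "qvel": joint speeds; "tau": joint torques, N m; "tcp_pos": TCP position; "orientation": TCP orientation; "wrist_force": force on the tool from outside, world axes, zero at the start; "ft_torque": the same for the moment, N m; "finger_gap": finger opening in m; "grip_force": force on a finger pad.
Only numpy, scipy, OpenCV 4.12 (cv2) and the standard library are available. Lean on these libraries where they do the work, as an engineer would, in place of code of your own. Each camera call takes 0.05 s, during which the arm holds its last target. There are 200 camera calls.

## Working session

There is one attempt and no reset: what is moved stays moved. The work goes in short steps, Python scripts to look and compute and a tool call to move; the robot and the scene stay as the last step left them, time stands still between calls to the robot, and variables do not carry over. Pictures are saved under pics/ and viewed, at most 10 in all, crops included, and the job is handed in when it is done.

Besides the shell and the picture viewer there is one more tool, called after "Emit:" as name(argument=value, ...), one argument or row to a line, values as JSON. jog_arm: Moves the arm, as the interface text tells. Shifts and turns lie within -1 to 1; 1 stands for 0.25 m of shift or 180 degrees of turn. Its arguments: {"type":"object","properties":{"increments":{"type":"array"},"force":{"type":"number"}},"required":["increments"]}

```bash
ls; mkdir -p pics; cat > h.py <<'E'
import numpy as np, cv2
from scipy.spatial.transform import Rotation as R
from workcell import env, cams, ticket, spotter
def rq(q): return R.from_quat([q[1],q[2],q[3],q[0]])
def ray(c,uv):
    a=np.array(c['attitude']); 
    M=rq(a).as_matrix() if a.size==4 else a.reshape(3,3)
    d=M@np.array([(uv[0]-c['cx'])/c['fx'],(uv[1]-c['cy'])/c['fy'],1]); return np.array(c['xyz']),d/np.linalg.norm(d)
def onz(c,uv,z):
    o,d=ray(c,uv); return o+d*(z-o[2])/d[2]
def tri(c1,u1,c2,u2):
    o1,d1=ray(c1,u1);o2,d2=ray(c2,u2)
    s=np.linalg.lstsq(np.c_[d1,-d2],o2-o1,rcond=None)[0]
    p,q=o1+s[0]*d1,o2+s[1]*d2; return (p+q)/2,np.linalg.norm(p-q)
def proj(c,p):
    a=np.array(c['attitude']); M=rq(a).as_matrix() if a.size==4 else a.reshape(3,3)
    v=M.T@(np.array(p)-c['xyz']); return np.array([c['fx']*v[0]/v[2]+c['cx'],c['fy']*v[1]/v[2]+c['cy']])
E
python3 - <<'E'
from h import *
np.set_printoptions(precision=4,suppress=True)
C={n:cams.read_camera(n) for n in('side','top')}
for n,c in C.items():
    cv2.imwrite(f'pics/{n}0.png',c['pixels'][:,:,::-1]); print(n,c['xyz'],c['attitude'],c['fx'],c['cx'],c['cy'])
    for t in ['scale_center','hook_neck','hook_bow','hook_crown','gantry_point','below_eye','spool_a_mid','dip_a_mid','lure_box_mid','test_weight_mid']:
        print(n,t,[(np.round(r['uv'],1).tolist(),round(r['conf'],2)) for r in spotter.landmark_of(t,n)][:4])
print(env.get_state())
E
```

```text
pics
side [ 0.5135 -0.9471  1.0204] [-0.4227  0.906  -0.0118  0.0174] 414.87732385870663 314.1730601903921 196.26217367085138
side scale_center [([297.9, 213.3], 0.66), ([257.8, 248.3], 0.6), ([245.9, 191.5], 0.56)]
side hook_neck [([252.7, 241.5], 0.78), ([311.5, 209.7], 0.74), ([337.5, 184.9], 0.73), ([263.6, 193.8], 0.7)]
side hook_bow [([268.1, 193.3], 0.86), ([246.5, 235.0], 0.81), ([318.8, 205.3], 0.56)]
side hook_crown [([277.1, 194.3], 0.97), ([239.1, 232.5], 0.7), ([320.6, 203.5], 0.61)]
side gantry_point [([338.3, 185.9], 0.83), ([319.7, 208.0], 0.73)]
side below_eye [([335.6, 270.3], 0.7), ([319.1, 206.6], 0.7), ([268.2, 360.9], 0.52)]
side spool_a_mid [([370.3, 215.1], 0.74)]
side dip_a_mid [([380.2, 252.8], 0.59)]
side lure_box_mid [([292.1, 157.3], 0.76), ([266.4, 363.0], 0.21)]
side test_weight_mid [([261.7, 362.5], 0.8), ([370.4, 213.0], 0.51)]
top [0.2976 0.0539 1.6705] [ 0.0598 -0.7032  0.7059 -0.0604] 432.35833718549407 313.56431884615324 202.87418218517013
top scale_center [([289.9, 218.5], 0.95), ([258.4, 267.9], 0.7), ([337.6, 252.9], 0.55), ([313.7, 150.4], 0.3
[... 343 characters left out ...]
([358.1, 192.8], 0.93)]
top spool_a_mid [([292.6, 154.1], 0.61)]
top dip_a_mid [([346.3, 148.3], 0.63)]
top lure_box_mid [([193.7, 226.5], 0.59), ([275.8, 190.0], 0.37)]
top test_weight_mid [([435.6, 237.7], 0.43)]
{'clock': 1.1, 'joint_pos': array([1.1544, 0.3132, 0.0461, 1.3036, 0.    , 1.4312]), 'qvel': array([ 0.0008, -0.0012, -0.0005,  0.0001,  0.0016, -0.0001]), 'tau': array([  0.0005, -48.0482,  29.8816,   0.0004,  -0.0002,  -0.    ]), 'tcp_pos': array([0.1572, 0.5532, 0.2313]), 'orientation': array([0.    , 0.138 , 0.9904, 0.0001]), 'wrist_force': array([ 0.0003, -0.119 ,  0.1316]), 'ft_torque': array([-0.0035,  0.0865,  0.0114]), 'grip_force': 0.0, 'finger_gap': 0.08535028403905735}
```

```bash
python3 - <<'E'
import cv2
a=cv2.imread('pics/side0.png');b=cv2.imread('pics/top0.png')
cv2.imwrite('pics/s1.png',cv2.resize(a[140:340,190:450],None,fx=3,fy=3,interpolation=cv2.INTER_CUBIC))
cv2.imwrite('pics/t1.png',cv2.resize(b[110:310,190:450],None,fx=3,fy=3,interpolation=cv2.INTER_CUBIC))
E
```

```text
(no output)
```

View pics/s1.png

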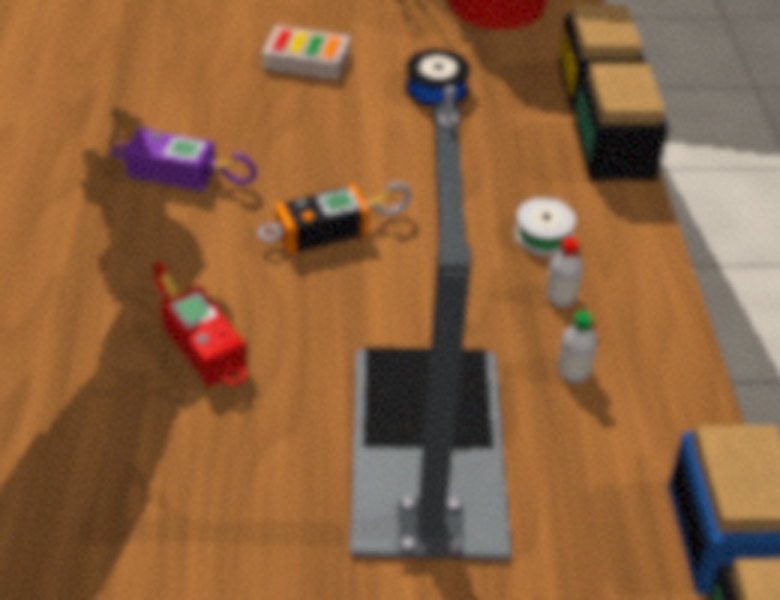

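View pics/t1.png

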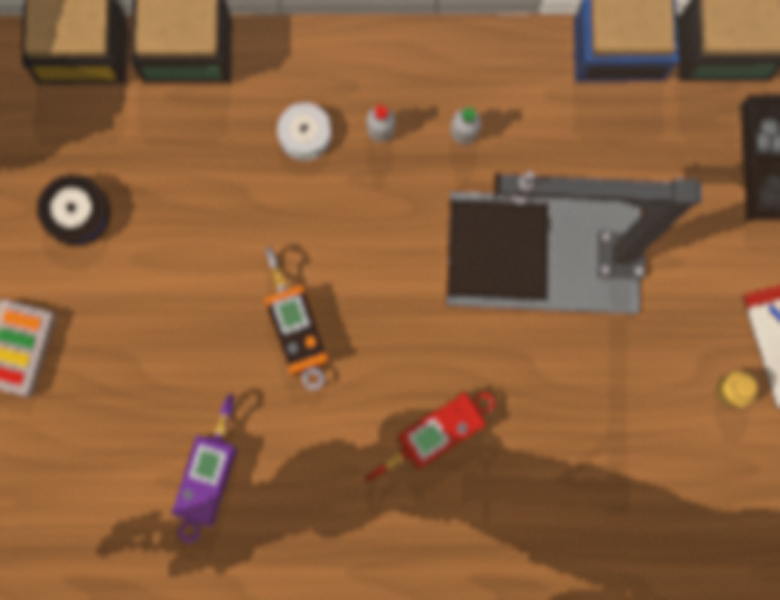

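The side crop shows the real scale (black/orange) at about (298,213), with its hook tip at (322,204). The stand's eye is at the end of the arm, near (339,178). In the top crop the scale is at (290,218) with its crown at (276,190). The stand arm's tip is near (365,171).

```bash
python3 - <<'E'
from h import *
np.set_printoptions(precision=4,suppress=True)
C={n:cams.read_camera(n) for n in('side','top')};s,t=C['side'],C['top']
P=lambda a,b:print(a,b,*tri(s,a,t,b))
P([297.9,213.3],[289.9,218.5]);P([320.6,203.5],[276,190.2]);P([318.8,205.3],[280.8,201.3]);P([311.5,209.7],[283.2,205.1])
print(onz(t,[289.9,218.5],.022),onz(t,[276,190.2],.028),onz(t,[280.8,201.3],.028),onz(t,[283.2,205.1],.027))
print('s',onz(s,[297.9,213.3],.022),onz(s,[320.6,203.5],.028),onz(s,[318.8,205.3],.028),onz(s,[311.5,209.7],.027))
print('g',onz(t,[362.5,173.4],.345),onz(s,[338.3,185.9],.345),onz(t,[358.1,192.8],0),onz(s,[335.6,270.3],0))
P([338.3,185.9],[362.5,173.4])
# plate: dark mat & plate corners in both views
import itertools
for n,c in (('top',[(450,195),(640,205),(640,313),(447,302)]),('side',[(358,350),(495,350),(510,555),(352,555)])):
    for p in c:
        uv=[190+p[0]/3,(110 if n=='top' else 140)+p[1]/3]; print(n,onz(C[n],uv,.01))
#arm: tip and post end on arm top z=.365
for p in [(497,175),(497,192),(700,182),(700,203),(527,180)]: print('armtop',onz(t,[190+p[0]/3,110+p[1]/3],.365))
for p in [(440,95),(457,95),(438,265),(466,265)]: print('armside',onz(s,[190+p[0]/3,140+p[1]/3],.365))
for n,c in C.items():
    r=spotter.cut_out('scale_center',n)
    for k in r[:4]: print(n,k['uv'],k['conf'],k['region'].sum(),cv2.minAreaRect(np.argwhere(k['region'])[:,::-1].astype(np.float32)))
E
```

```text
[297.9, 213.3] [289.9, 218.5] [0.5179 0.1426 0.0283] 0.0028419734785622057
[320.6, 203.5] [276, 190.2] [0.6141 0.1951 0.0321] 0.029933784709038964
[318.8, 205.3] [280.8, 201.3] [0.5889 0.1783 0.0328] 0.006668679497054977
[311.5, 209.7] [283.2, 205.1] [0.5691 0.1689 0.0219] 0.006861602516521959
[0.5202 0.1432 0.022 ] [0.6301 0.1973 0.028 ] [0.5864 0.1783 0.028 ] [0.5717 0.169  0.027 ]
s [0.5165 0.1491 0.022 ] [0.5996 0.1946 0.028 ] [0.5926 0.1847 0.028 ] [0.5654 0.1622 0.027 ]
g [ 0.6189 -0.1021  0.345 ] [ 0.6219 -0.1004  0.345 ] [ 0.6242 -0.1235  0.    ] [ 0.6341 -0.0957  0.    ]
[338.3, 185.9] [362.5, 173.4] [ 0.6202 -0.1019  0.3458] 0.0030417015267484937
top [ 0.6939 -0.0527  0.01  ]
top [ 0.6795 -0.3017  0.01  ]
top [ 0.5365 -0.2962  0.01  ]
top [ 0.5518 -0.0468  0.01  ]
side [ 0.5522 -0.046   0.01  ]
side [ 0.7002 -0.0485  0.01  ]
side [ 0.686  -0.2998  0.01  ]
side [ 0.5398 -0.2966  0.01  ]
armtop [ 0.6303 -0.0789  0.365 ]
armtop [ 0.6122 -0.0785  0.365 ]
armtop [ 0.622  -0.2888  0.365 ]
armtop [ 0.5998 -0.2877  0.365 ]
armtop [ 0.6248 -0.1098  0.365 ]
armside [ 0.6192 -0.0649  
[... 185 characters left out ...]
3060913086, 50.286983489990234), 77.90524291992188)
side [246.3, 194.6] 0.91 566 ((251.5080108642578, 193.95602416992188), (48.03074645996094, 16.725791931152344), 10.30484676361084)
side [261.1, 249.8] 0.61 654 ((255.5067596435547, 247.70947265625), (47.77777862548828, 19.52960205078125), 54.462318420410156)
top [283.2, 219.4] 0.83 422 ((286.99578857421875, 215.67538452148438), (46.198211669921875, 13.264020919799805), 70.82098388671875)
top [336.4, 253.9] 0.66 396 ((332.1538391113281, 255.7307586669922), (13.035454750061035, 41.047813415527344), 56.3099365234375)
top [260.4, 269.3] 0.6 524 ((259.3430480957031, 265.3065490722656), (15.207564353942871, 50.236228942871094), 19.98310661315918)
```

```bash
python3 - <<'E'
import cv2
a=cv2.imread('pics/side0.png');b=cv2.imread('pics/top0.png')
x=cv2.resize(a[160:235,300:360],None,fx=8,fy=8,interpolation=cv2.INTER_CUBIC)[:600,:400]
y=cv2.resize(b[155:205,340:390],None,fx=8,fy=8,interpolation=cv2.INTER_CUBIC)
import numpy as np
o=np.zeros((600,800,3),np.uint8);o[:600,:400]=x;o[:400,400:]=y
cv2.imwrite('pics/z1.png',o)
E
```

```text
(no output)
```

View pics/z1.png

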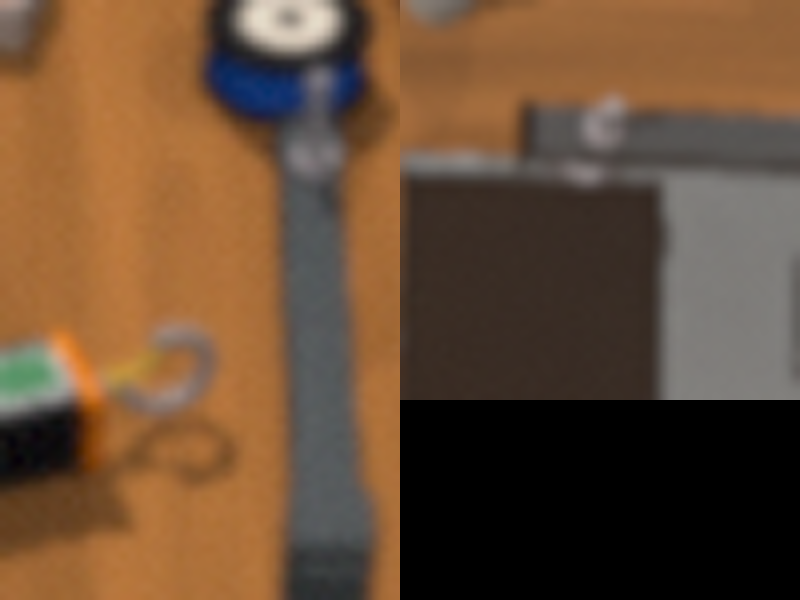

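```bash
cat >> h.py <<'E'
np.set_printoptions(precision=4,suppress=True)
def Rt(yaw,pitch=0):
    # scale frame (own x,y,z) for stand/world yaw and hook-up pitch; tool = x:-X, y:Y, z:-Z
    S=R.from_euler('z',yaw,degrees=True)*R.from_euler('y',-pitch,degrees=True)
    return S*R.from_matrix(np.diag([-1,1,-1]))
def plan(p,Rg,st=None):
    st=st or env.get_state(); R0=rq(st['orientation'])
    d=R0.inv().apply(np.array(p)-st['tcp_pos']); rv=(R0.inv()*Rg).as_rotvec()/np.pi
    print('t',st['clock'],'tcp',st['tcp_pos'],'shift units(tool)',d/.25,'mm',d*1000,'turn units',rv,'deg',rv*180)
E
python3 - <<'E'
from h import *
C={n:cams.read_camera(n) for n in('side','top')}
for n,(x0,x1,y0,y1) in {'side':(270,330,190,235),'top':(270,305,185,245)}.items():
    c=C[n];h=cv2.cvtColor(c['pixels'],cv2.COLOR_RGB2HSV)
    m=((h[...,0]>=8)&(h[...,0]<=22)&(h[...,1]>200)&(h[...,2]>150)).astype(np.uint8)
    g=((h[...,0]>=40)&(h[...,0]<=85)&(h[...,1]>70)).astype(np.uint8)
    for nm,mm in(('or',m),('gr',g)):
        k=np.zeros_like(mm);k[y0:y1,x0:x1]=mm[y0:y1,x0:x1]
        N,L,S,Z=cv2.connectedComponentsWithStats(k)
        for i in range(1,N):
            if S[i,4]>4: print(n,nm,S[i].tolist(),Z[i],onz(c,Z[i],.044),onz(c,Z[i],.022))
plan([.5054,.1374,.15],Rt(26))
E
```

```text
side or [282, 207, 6, 11, 37] [284.3784 211.8919] [0.4692 0.1329 0.044 ] [0.4682 0.1572 0.022 ]
side or [291, 211, 3, 2, 6] [292.  211.5] [0.4958 0.1346 0.044 ] [0.4954 0.159  0.022 ]
side gr [300, 205, 6, 4, 19] [302.3684 206.5789] [0.5325 0.1602 0.044 ] [0.533  0.1852 0.022 ]
top or [287, 205, 4, 2, 6] [288.8333 205.6667] [0.5666 0.1463 0.044 ] [0.5702 0.1475 0.022 ]
top or [292, 222, 3, 4, 8] [293.  223.5] [0.4981 0.1301 0.044 ] [0.5008 0.1312 0.022 ]
top or [287, 228, 12, 7, 33] [292.5758 230.4848] [0.4715 0.1316 0.044 ] [0.4739 0.1327 0.022 ]
top gr [284, 212, 6, 6, 22] [286.4091 214.2727] [0.5334 0.1553 0.044 ] [0.5366 0.1567 0.022 ]
t 1.4 tcp [0.1572 0.5532 0.2313] shift units(tool) [-1.7944 -1.219   0.3252] mm [-448.6069 -304.7617   81.2979] turn units [ 0.      0.     -0.2326] deg [  0.0055   0.0024 -41.8604]
```

Emit:
jog_arm(
  increments=[
    [[-0.15, -0.1016, 0.02, 0, 0, 0, 0], [-0.15, -0.1016, 0.02, 0, 0, 0, 0], [-0.15, -0.1016, 0.02, 0, 0, 0, 0], [-0.15, -0.1016, 0.02, 0, 0, 0, 0], [-0.15, -0.1016, 0.02, 0, 0, 0, 0], [-0.15, -0.1016, 0.02, 0, 0, 0, 0], [-0.15, -0.1016, 0.02, 0, 0, 0, 0], [-0.15, -0.1016, 0.02, 0, 0, 0, 0], [-0.15, -0.1016, 0.02, 0, 0, 0, 0], [-0.15, -0.1016, 0.02, 0, 0, 0, 0], [-0.15, -0.1016, 0.02, 0, 0, 0, 0], [-0.15, -0.1016, 0.02, 0, 0, 0, 0], [0, 0, 0, 0, 0, -0.0443, 0], [0, 0, 0, 0, 0, -0.0443, 0], [0, 0, 0, 0, 0, -0.0443, 0], [0, 0, 0, 0, 0, -0.0443, 0], [0, 0, 0, 0, 0, -0.0443, 0], [0, 0, 0, 0, 0, 0, 0]],
  ],
  force=80,
)

```text
clock: 3.2
tcp_pos: [0.5068, 0.1369, 0.1713]
orientation: [0.0, -0.208, 0.978, 0.0]
wrist_force: [-0.3, 0.1, -0.5]
finger_gap: 0.0856
grip_force: 0.0
```

```bash
python3 - <<'E'
from h import *
plan([.5054,.1374,.005],Rt(24)); print(env.get_state()['joint_pos'],env.get_state()['wrist_force'])
E
```

```text
t 3.2 tcp [0.5068 0.1369 0.1713] shift units(tool) [0.0043 0.0038 0.6653] mm [  1.0826   0.9615 166.3211] turn units [0.     0.     0.0002] deg [0.0036 0.007  0.0271]
[ 0.1109  0.2429 -0.198   1.1298  0.0001 -0.3085] [-0.3314  0.1301 -0.4866]
```

Emit:
jog_arm(
  increments=[
    [[0.0043, 0.0038, 0.09, 0, 0, 0, 0], [0, 0, 0.1, 0, 0, 0, 0], [0, 0, 0.1, 0, 0, 0, 0], [0, 0, 0.1, 0, 0, 0, 0], [0, 0, 0.09, 0, 0, 0, 0], [0, 0, 0.075, 0, 0, 0, 0], [0, 0, 0.06, 0, 0, 0, 0], [0, 0, 0.03, 0, 0, 0, 0], [0, 0, 0.015, 0, 0, 0, 0], [0, 0, 0.005, 0, 0, 0, 0], [0, 0, 0, 0, 0, 0, 0], [0, 0, 0, 0, 0, 0, 255], [0, 0, 0, 0, 0, 0, 255], [0, 0, 0, 0, 0, 0, 255], [0, 0, 0, 0, 0, 0, 255], [0, 0, 0, 0, 0, 0, 255], [0, 0, 0, 0, 0, 0, 255], [0, 0, 0, 0, 0, 0, 255], [0, 0, 0, 0, 0, 0, 255]],
  ],
  force=90,
)

```text
clock: 5.1
tcp_pos: [0.5058, 0.1378, 0.0059]
orientation: [0.001, -0.208, 0.978, 0.0]
wrist_force: [-1.1, 1.0, 5.0]
finger_gap: 0.049
grip_force: 94.4
```

Emit:
jog_arm(
  increments=[
    [[0, 0, -0.01, 0, 0, 0, 255], [0, 0, -0.03, 0, 0, 0, 255], [0, 0, -0.08, 0, 0, 0, 255], [0, 0, -0.12, 0, 0, 0, 255], [0, 0, -0.12, 0, 0, 0, 255], [0, 0, -0.12, 0, 0, 0, 255], [0, 0, -0.12, 0, 0, 0, 255], [0, 0, -0.06, 0, 0, 0, 255], [0, 0, -0.02, 0, 0, 0, 255], [0, 0, 0, 0, 0, 0, 255], [0, 0, 0, 0, 0, 0, 255]],
  ],
)

```text
clock: 6.2
tcp_pos: [0.5045, 0.1372, 0.1739]
orientation: [-0.001, -0.208, 0.978, 0.0]
wrist_force: [1.1, 0.8, -3.8]
finger_gap: 0.0489
grip_force: 93.8
```

```bash
python3 - <<'E'
from h import *
C={n:cams.read_camera(n) for n in('side','top')};st=env.get_state()
R0=rq(st['orientation']);print(st['tcp_pos'],st['wrist_force'],st['ft_torque'],st['finger_gap'])
U={}
for t,o in (('scale_center',[0,0,0]),('hook_neck',[57,0,5]),('hook_bow',[90,0,6]),('hook_crown',[110,0,6])):
    # expected: grasp 14 mm behind center
    g=np.array([-14,0,2.]) ; e=st['tcp_pos']+R0.apply(np.array([-1,1,-1])*(np.array(o)-g)/1000-[0,0,.019])
    for n,c in C.items():
        w=proj(c,e); r=spotter.landmark_of(t,n)
        r=[k for k in r if np.hypot(*(np.array(k['uv'])-w))<25]
        if r: U[t,n]=r[0]['uv']
        print(t,n,'exp',w,[(np.round(k['uv'],1).tolist(),round(k['conf'],2)) for k in r])
    if (t,'side') in U and (t,'top') in U:
        p,err=tri(C['side'],U[t,'side'],C['top'],U[t,'top']); print('   tri-exp in own axes mm',R0.inv().apply(p-e)*1000*[-1,1,-1],err)
for n,c in C.items(): cv2.imwrite(f'pics/{n}2.png',c['pixels'][:,:,::-1])
# stand
for n in C:
    for t in('gantry_point','below_eye'):print(n,t,[(np.round(k['uv'],1).tolist(),round(k['conf'],2)) for k in spotter.landmark_of(t,n)])
E
```

```text
[0.5044 0.1372 0.1736] [ 0.1982 -0.4912 -3.8173] [-0.0548  0.0075 -0.0389] 0.049032451308058236
scale_center side exp [297.9333 176.7204] [([298.8, 175.5], 0.73), ([314.1, 172.5], 0.69)]
scale_center top exp [287.3543 212.8309] []
hook_neck side exp [313.5075 171.2721] [([315.6, 174.6], 0.63), ([333.8, 160.7], 0.25)]
hook_neck top exp [280.6825 197.7933] []
hook_bow side exp [322.3319 168.6343] [([318.7, 168.7], 0.9)]
hook_bow top exp [276.8817 189.2347] []
hook_crown side exp [327.6048 167.2012] [([324.0, 166.3], 0.91)]
hook_crown top exp [274.6038 184.1082] []
side gantry_point [([292.4, 155.7], 0.67), ([338.9, 184.0], 0.62)]
side below_eye [([336.1, 271.7], 0.69), ([378.1, 228.4], 0.64)]
top gantry_point [([364.6, 171.7], 0.89)]
top below_eye [([355.1, 193.3], 0.65)]
```

```bash
python3 - <<'E'
import cv2,numpy as np
a=cv2.imread('pics/side2.png');b=cv2.imread('pics/top2.png')
o=np.zeros((480,800,3),np.uint8)
o[:480,:400]=cv2.resize(a[145:205,285:335],None,fx=8,fy=8,interpolation=cv2.INTER_CUBIC)
o[:480,400:]=cv2.resize(b[165:225,260:310],None,fx=8,fy=8,interpolation=cv2.INTER_CUBIC)
cv2.imwrite('pics/z2.png',o)
E
```

```text
(no output)
```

View pics/z2.png

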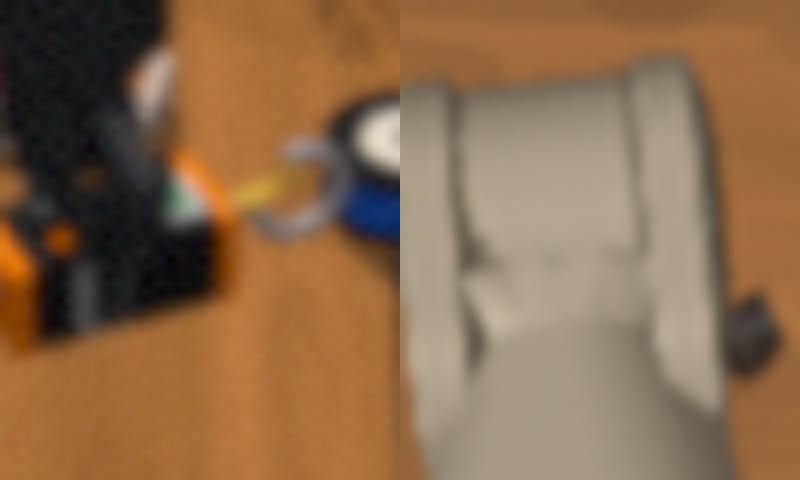

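The side crop shows the hook's C centred at about (322.5,168.5) and its crown at (327.4,168). Both match the grasp model, where the grip is 14 mm behind the box centre. In the top view the gripper hides the scale.

```bash
python3 - <<'E'
from h import *
C={n:cams.read_camera(n) for n in('side','top')};s,t=C['side'],C['top']
for z in(.365,.37):print('nut',z,onz(s,[339.4,179.4],z),onz(t,[365.6,170.6],z))
print('nut tri',tri(s,[339.4,179.4],t,[365.6,170.6]))
print('stub tri',tri(s,[339.75,169.4],t,[367.5,168.1]))
for z in(.36,.38,.4,.41):print('stub',z,onz(s,[339.75,169.4],z),onz(t,[367.5,168.1],z))
for z in(.25,.27,.29,.31,.33):print('eyeblob',z,onz(t,[363.1,176.5],z))
# arm edges, arm top z .365: subpixel column/row profiles
g=cv2.cvtColor(t['pixels'],cv2.COLOR_RGB2GRAY).astype(int)
gs=cv2.cvtColor(s['pixels'],cv2.COLOR_RGB2GRAY).astype(int)
print(g[163:182,358:372]);print(gs[164:188,332:348])
E
```

```text
nut 0.365 [ 0.6237 -0.0985  0.365 ] [ 0.6229 -0.1096  0.365 ]
nut 0.37 [ 0.6229 -0.105   0.37  ] [ 0.6217 -0.1089  0.37  ]
nut tri (array([ 0.6217, -0.1086,  0.3726]), np.float64(0.0014120013886207384))
stub tri (array([ 0.6208, -0.1104,  0.4057]), np.float64(0.0006733968282867103))
stub 0.36 [ 0.6292 -0.048   0.36  ] [ 0.6321 -0.1163  0.36  ]
stub 0.38 [ 0.6257 -0.0752  0.38  ] [ 0.627  -0.1137  0.38  ]
stub 0.4 [ 0.6222 -0.1025  0.4   ] [ 0.6219 -0.1111  0.4   ]
stub 0.41 [ 0.6204 -0.1161  0.41  ] [ 0.6194 -0.1098  0.41  ]
eyeblob 0.25 [ 0.6312 -0.115   0.25  ]
eyeblob 0.27 [ 0.6265 -0.1127  0.27  ]
eyeblob 0.29 [ 0.6218 -0.1103  0.29  ]
eyeblob 0.31 [ 0.6171 -0.1079  0.31  ]
eyeblob 0.33 [ 0.6124 -0.1055  0.33  ]
[[105 105 105 105 106 106 107 106 106 106 106 107 108 107]
 [108 107 108 108 108 108 108 108 108 108 109 108 108 108]
 [108 109 110 109 110 110 110 110 110 110 109 108 110 109]
 [109 110 108 108 109 110 111 116 120 116 112 111 112 112]
 [105 104 102 100 100 106 113 126 136 129 116 108 109 109]
 [ 94  93  90  84  84  93 107 125 139 130 107  94  93  92]
 [ 82  79  74  68  7
[... 1656 characters left out ...]
  85  75  72  72  75  82  91]
 [ 85  69  59  57  68  85  91  97  93  88  79  78  77  79  95 106]
 [ 99  83  64  61  74  89  97  96  97  93  86  78  87  96 107 117]
 [111  99  77  66  77  93  98  98  98  91  83  88  97 106 116 121]
 [118 107  86  69  72  86  93  94  92  84  79  91 101 111 119 122]
 [122 113  92  68  65  78  84  86  79  72  80  94 105 113 118 122]
 [122 111  95  68  59  64  67  70  65  63  75  96 108 115 118 122]
 [123 113  93  68  53  53  58  57  59  60  78  95 107 116 119 121]
 [123 114  93  70  54  52  52  54  52  56  74  95 110 118 119 125]
 [120 114  95  69  58  53  50  51  57  61  74  98 111 119 120 119]
 [120 115  98  71  56  55  51  55  58  63  79  98 113 119 120 119]]
```

```bash
cat >> h.py <<'E'
EYE=np.array([.6213,-.1085]); YAW=-3.2; G=np.array([-14,0,3.])/1000
def tcp_for(own,world,yaw=YAW,pitch=0):
    "tcp position such that scale point own(mm) is at world"
    Rg=Rt(yaw,pitch); f=np.array([-1,1,-1])
    return np.array(world)+Rg.apply(f*(G-np.array(own)/1000)+[0,0,.019])
def own_of(world,st=None):
    "own coordinates (mm) of world point, from the measured tool pose"
    st=st or env.get_state(); f=np.array([-1,1,-1])
    return (G+f*(rq(st['orientation']).inv().apply(np.array(world)-st['tcp_pos'])+[0,0,.019]))*1000
E
python3 - <<'E'
from h import *
st=env.get_state(); p=tcp_for([72,0,0],[*EYE,.235]); print(p)
d=p-st['tcp_pos']; print('in target tool frame units',Rt(YAW).inv().apply(d)/.25); plan(p,Rt(YAW))
E
```

```text
[ 0.5354 -0.1037  0.219 ]
in target tool frame units [-0.1738 -0.9561 -0.1756]
t 7.0 tcp [0.5054 0.1374 0.1751] shift units(tool) [ 0.2826 -0.9298 -0.1756] mm [  70.6386 -232.4505  -43.9034] turn units [0.     0.     0.1512] deg [ 0.0023  0.0088 27.2083]
```

Emit:
jog_arm(
  increments=[
    [[0, 0, 0, 0, 0, 0.0378, 255], [0, 0, 0, 0, 0, 0.0378, 255], [0, 0, 0, 0, 0, 0.0378, 255], [0, 0, 0, 0, 0, 0.0378, 255], [-0.0174, -0.05, -0.0176, 0, 0, 0, 255], [-0.0174, -0.1, -0.0176, 0, 0, 0, 255], [-0.0174, -0.12, -0.0176, 0, 0, 0, 255], [-0.0174, -0.12, -0.0176, 0, 0, 0, 255], [-0.0174, -0.12, -0.0176, 0, 0, 0, 255], [-0.0174, -0.12, -0.0176, 0, 0, 0, 255], [-0.0174, -0.12, -0.0176, 0, 0, 0, 255], [-0.0174, -0.1, -0.0176, 0, 0, 0, 255], [-0.0174, -0.07, -0.0176, 0, 0, 0, 255], [-0.0172, -0.036, -0.0172, 0, 0, 0, 255], [0, 0, 0, 0, 0, 0, 255], [0, 0, 0, 0, 0, 0, 255], [0, 0, 0, 0, 0, 0, 255]],
  ],
)

```text
clock: 8.7
tcp_pos: [0.535, -0.1025, 0.2186]
orientation: [-0.0, 0.027, 1.0, 0.0]
wrist_force: [-1.0, -0.2, -3.7]
finger_gap: 0.0489
grip_force: 94.0
```

```bash
python3 - <<'E'
from h import *
plan(tcp_for([72,0,0],[*EYE,.235]),Rt(YAW)); st=env.get_state();print(st['wrist_force'],st['joint_pos'],own_of([*EYE,.3]))
c=cams.read_camera('side');cv2.imwrite('pics/side3.png',c['pixels'][:,:,::-1]);t=cams.read_camera('top')
a=cv2.resize(c['pixels'][150:220,300:350,::-1],None,fx=8,fy=8,interpolation=cv2.INTER_CUBIC)
b=cv2.resize(t['pixels'][150:220,335:385,::-1],None,fx=8,fy=8,interpolation=cv2.INTER_CUBIC)
cv2.imwrite('pics/z3.png',np.hstack([a,b]))
for o in([90,0,6],[110,0,6],[50,0,22]):
    w=st['tcp_pos']+rq(st['orientation']).apply(np.array([-1,1,-1])*(np.array(o)/1000-G)-[0,0,.019]); print(o,w,proj(c,w),proj(t,w))
for n in('side','top'):
  for q in('hook_bow','hook_crown','gantry_point'):print(n,q,[(np.round(k['uv'],1).tolist(),round(k['conf'],2)) for k in spotter.landmark_of(q,n)][:3])
E
```

```text
t 8.7 tcp [ 0.535  -0.1025  0.2186] shift units(tool) [-0.0018 -0.0047 -0.0014] mm [-0.4568 -1.1687 -0.3584] turn units [ 0.0002 -0.0003  0.0005] deg [ 0.0369 -0.0473  0.0898]
[-1.0228 -0.2117 -3.724 ] [-0.3369  0.2592 -0.0584  1.2542  0.0004 -0.2826] [72.3899 -1.2513 65.4293]
[90, 0, 6] [ 0.6389 -0.1082  0.2406] [342.4331 217.1421] [360.7094 174.9209]
[110, 0, 6] [ 0.6589 -0.1093  0.2405] [349.657  217.3497] [360.8972 169.199 ]
[50, 0, 22] [ 0.599  -0.106   0.2566] [328.2399 212.4437] [360.8473 185.4506]
side hook_bow [([247.6, 234.3], 0.74), ([339.0, 219.7], 0.68), ([270.5, 195.6], 0.66)]
side hook_crown [([274.3, 195.1], 0.93), ([242.3, 230.4], 0.75), ([347.9, 213.8], 0.62)]
side gantry_point [([339.0, 184.2], 0.76)]
top hook_bow [([265.2, 247.4], 0.68), ([316.8, 268.0], 0.45)]
top hook_crown [([268.9, 244.8], 0.92), ([314.4, 268.6], 0.43)]
top gantry_point [([365.7, 174.3], 0.8)]
```

View pics/z3.png

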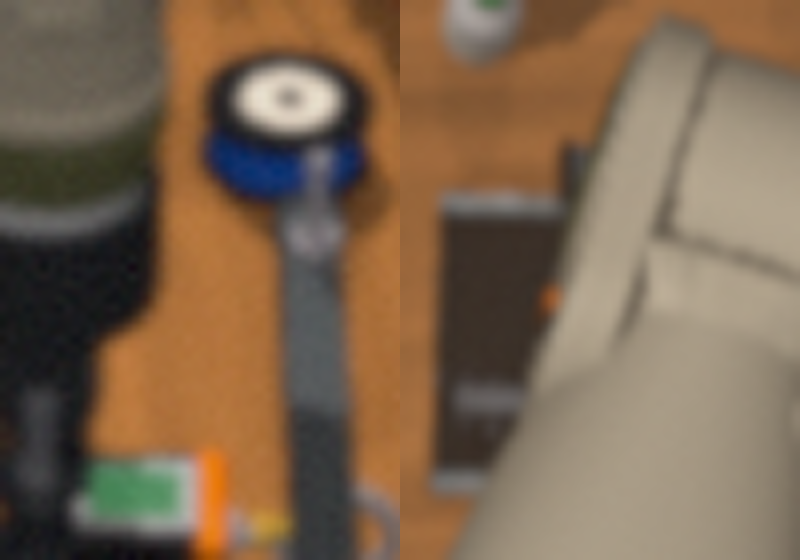

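The side view shows the scale's box end at (328,212) beside the stand arm and the crown just past it, as predicted. Next I rise to feel for the eye with the sprung keeper.

Emit:
jog_arm(
  increments=[
    [[0, -0.0047, -0.012, 0, 0, 0, 255], [0, 0, -0.02, 0, 0, 0, 255], [0, 0, -0.02, 0, 0, 0, 255], [0, 0, -0.02, 0, 0, 0, 255], [0, 0, -0.012, 0, 0, 0, 255], [0, 0, -0.004, 0, 0, 0, 255], [0, 0, 0, 0, 0, 0, 255], [0, 0, 0, 0, 0, 0, 255], [0, 0, 0, 0, 0, 0, 255]],
  ],
)

```text
clock: 10.0
tcp_pos: [0.5352, -0.1048, 0.2407]
orientation: [-0.0, 0.028, 1.0, 0.0]
wrist_force: [0.2, 0.5, -3.4]
finger_gap: 0.0491
grip_force: 94.0
```

Emit:
jog_arm(
  increments=[
    [[0, 0, -0.004, 0, 0, 0, 255], [0, 0, -0.004, 0, 0, 0, 255], [0, 0, -0.004, 0, 0, 0, 255], [0, 0, 0, 0, 0, 0, 255], [0, 0, 0, 0, 0, 0, 255]],
  ],
)

```text
clock: 10.5
tcp_pos: [0.5354, -0.1048, 0.244]
orientation: [0.0, 0.028, 1.0, 0.0]
wrist_force: [0.6, 0.2, -4.3]
finger_gap: 0.049
grip_force: 94.0
```

Emit:
jog_arm(
  increments=[
    [[0, 0, -0.004, 0, 0, 0, 255], [0, 0, -0.004, 0, 0, 0, 255], [0, 0, -0.004, 0, 0, 0, 255], [0, 0, 0, 0, 0, 0, 255], [0, 0, 0, 0, 0, 0, 255]],
  ],
)

```text
clock: 11.0
tcp_pos: [0.5354, -0.1048, 0.247]
orientation: [0.0, 0.028, 1.0, 0.0]
wrist_force: [-0.0, 0.9, -3.8]
finger_gap: 0.0492
grip_force: 94.0
```

Emit:
jog_arm(
  increments=[
    [[0, 0.004, -0.004, 0, 0, 0, 255], [0, 0, -0.004, 0, 0, 0, 255], [0, 0, -0.004, 0, 0, 0, 255], [0, 0, 0, 0, 0, 0, 255], [0, 0, 0, 0, 0, 0, 255]],
  ],
)

```text
clock: 11.5
tcp_pos: [0.5354, -0.1038, 0.25]
orientation: [0.0, 0.028, 1.0, 0.0]
wrist_force: [0.8, -0.3, -4.5]
finger_gap: 0.0492
grip_force: 94.0
```

Emit:
jog_arm(
  increments=[
    [[0, 0, -0.004, 0, 0, 0, 255], [0, 0, -0.004, 0, 0, 0, 255], [0, 0, -0.004, 0, 0, 0, 255], [0, 0, 0, 0, 0, 0, 255], [0, 0, 0, 0, 0, 0, 255]],
  ],
)

```text
clock: 12.0
tcp_pos: [0.5354, -0.1038, 0.253]
orientation: [0.0, 0.028, 1.0, 0.0]
wrist_force: [0.3, -0.0, -4.0]
finger_gap: 0.0489
grip_force: 94.0
```

```bash
python3 - <<'E'
from h import *
print(own_of([*EYE,.3]),env.get_state()['wrist_force'],env.get_state()['ft_torque'])
E
```

```text
[72.0395  0.1498 31.014 ] [ 0.3126 -0.0132 -3.9796] [-0.008   0.0368  0.021 ]
```

Emit:
jog_arm(
  increments=[
    [[0, 0, -0.004, 0, 0, 0, 255], [0, 0, -0.004, 0, 0, 0, 255], [0, 0, -0.004, 0, 0, 0, 255], [0, 0, 0, 0, 0, 0, 255], [0, 0, 0, 0, 0, 0, 255]],
  ],
)

```text
clock: 12.5
tcp_pos: [0.5354, -0.1039, 0.256]
orientation: [0.0, 0.028, 1.0, -0.0]
wrist_force: [-0.0, -0.5, -3.9]
finger_gap: 0.0491
grip_force: 94.0
```

Emit:
jog_arm(
  increments=[
    [[0, 0, -0.004, 0, 0, 0, 255], [0, 0, -0.004, 0, 0, 0, 255], [0, 0, -0.004, 0, 0, 0, 255], [0, 0, 0, 0, 0, 0, 255], [0, 0, 0, 0, 0, 0, 255]],
  ],
)

```text
clock: 13.0
tcp_pos: [0.5354, -0.1038, 0.259]
orientation: [0.0, 0.028, 1.0, 0.0]
wrist_force: [0.7, -0.5, -3.5]
finger_gap: 0.0491
grip_force: 94.0
```

```bash
python3 - <<'E'
from h import *
print(own_of([*EYE,.3]),env.get_state()['wrist_force'],env.get_state()['ft_torque'])
E
```

```text
[72.0328  0.1536 24.9878] [ 0.6684 -0.4535 -3.4842] [-0.0607  0.0634  0.0131]
```

Emit:
jog_arm(
  increments=[
    [[0, 0, -0.004, 0, 0, 0, 255], [0, 0, -0.004, 0, 0, 0, 255], [0, 0, -0.004, 0, 0, 0, 255], [0, 0, 0, 0, 0, 0, 255], [0, 0, 0, 0, 0, 0, 255]],
  ],
)

```text
clock: 13.5
tcp_pos: [0.5354, -0.1038, 0.262]
orientation: [0.0, 0.028, 1.0, 0.0]
wrist_force: [0.7, -0.7, -4.7]
finger_gap: 0.0488
grip_force: 94.0
```

Emit:
jog_arm(
  increments=[
    [[0, 0, -0.004, 0, 0, 0, 255], [0, 0, -0.004, 0, 0, 0, 255], [0, 0, 0, 0, 0, 0, 255], [0, 0, 0, 0, 0, 0, 255]],
  ],
)

```text
clock: 13.9
tcp_pos: [0.5352, -0.1038, 0.2635]
orientation: [-0.0, 0.028, 1.0, 0.0]
wrist_force: [1.4, -0.4, -6.0]
finger_gap: 0.0489
grip_force: 93.9
```

```bash
python3 - <<'E'
from h import *
print(own_of([*EYE,.3]),env.get_state()['wrist_force'],env.get_state()['ft_torque'])
E
```

```text
[72.2069  0.1099 20.6035] [ 1.3887 -0.4373 -6.0155] [-0.0465  0.2423 -0.0161]
```

Emit:
jog_arm(
  increments=[
    [[0, 0, 0.008, 0, 0, 0, 255], [-0.02, 0, 0, 0, 0, 0, 255], [-0.02, 0, 0, 0, 0, 0, 255], [-0.012, 0, 0, 0, 0, 0, 255], [0, 0, -0.008, 0, 0, 0, 255], [0, 0, 0, 0, 0, 0, 255], [0, 0, 0, 0, 0, 0, 255]],
  ],
)

```text
clock: 14.6
tcp_pos: [0.5484, -0.1045, 0.2641]
orientation: [0.0, 0.028, 1.0, 0.0]
wrist_force: [0.5, -0.6, -3.4]
finger_gap: 0.0492
grip_force: 94.0
```

```bash
python3 - <<'E'
from h import *
print(own_of([*EYE,.3]),env.get_state()['wrist_force'],env.get_state()['ft_torque'])
E
```

```text
[59.0563  0.129  19.9331] [ 0.4613 -0.6272 -3.4197] [-0.0328  0.1137 -0.0068]
```

Emit:
jog_arm(
  increments=[
    [[0, 0, -0.004, 0, 0, 0, 255], [0, 0, 0, 0, 0, 0, 255], [0, 0, 0, 0, 0, 0, 255]],
  ],
)

```text
clock: 14.9
tcp_pos: [0.5483, -0.1045, 0.265]
orientation: [0.0, 0.028, 1.0, 0.0]
wrist_force: [0.4, 0.4, -3.5]
finger_gap: 0.0487
grip_force: 94.0
```

```bash
python3 - <<'E'
from h import *
print(own_of([*EYE,.3]),env.get_state()['wrist_force'],env.get_state()['ft_torque'])
E
```

```text
[59.122   0.1353 18.9779] [ 0.365   0.4484 -3.4886] [0.0263 0.1156 0.0005]
```

Emit:
jog_arm(
  increments=[
    [[0, 0, -0.004, 0, 0, 0, 255], [0, 0, 0, 0, 0, 0, 255], [0, 0, 0, 0, 0, 0, 255]],
  ],
)

```text
clock: 15.2
tcp_pos: [0.5483, -0.1045, 0.2659]
orientation: [-0.0, 0.028, 1.0, 0.0]
wrist_force: [0.4, 0.2, -4.2]
finger_gap: 0.0489
grip_force: 94.0
```

Emit:
jog_arm(
  increments=[
    [[0, 0, -0.003, 0, 0, 0, 255], [0, 0, 0, 0, 0, 0, 255], [0, 0, 0, 0, 0, 0, 255]],
  ],
)

```text
clock: 15.5
tcp_pos: [0.5482, -0.1045, 0.2663]
orientation: [-0.0, 0.028, 1.0, 0.0]
wrist_force: [1.0, -0.5, -7.3]
finger_gap: 0.0492
grip_force: 94.1
```

```bash
python3 - <<'E'
from h import *
print(own_of([*EYE,.3]),env.get_state()['wrist_force'],env.get_state()['ft_torque'])
E
```

```text
[59.1689  0.1134 17.7429] [ 1.0084 -0.5365 -7.3394] [-0.0321  0.1864  0.0171]
```

```bash
cat >> h.py <<'E'
def avg(n=5):
    F=[];
    for i in range(n):
        cams.read_camera('side'); s=env.get_state(); F.append(np.r_[s['wrist_force'],s['ft_torque']])
    F=np.array(F); print('F',F.mean(0),'sd',F.std(0),'tcp',s['tcp_pos'],'t',s['clock'],'own',own_of([*EYE,.305]))
E
python3 -c "
from h import *
avg()"
```

```text
F [ 0.3066  0.2187 -6.8744 -0.0333  0.2065  0.008 ] sd [0.4792 0.743  0.3776 0.0189 0.0182 0.0234] tcp [ 0.5482 -0.1045  0.2664] t 15.75 own [59.1713  0.0969 22.645 ]
```

Emit:
jog_arm(
  increments=[
    [[0, 0, 0.012, 0, 0, 0, 255], [0, 0, 0, 0, 0, 0, 255], [0, 0, 0, 0, 0, 0, 255]],
  ],
)

```text
clock: 16.05
tcp_pos: [0.5485, -0.1046, 0.264]
orientation: [0.0, 0.028, 1.0, -0.0]
wrist_force: [-0.8, 0.1, -3.1]
finger_gap: 0.049
grip_force: 93.9
```

```bash
python3 -c "
from h import *
avg()"
```

```text
F [-0.2165 -0.033  -3.9237  0.0147  0.1118 -0.0073] sd [0.8201 0.4324 0.5648 0.0461 0.0353 0.0264] tcp [ 0.5485 -0.1046  0.2639] t 16.3 own [58.9735  0.144  25.0768]
```

Emit:
jog_arm(
  increments=[
    [[0.012, 0, 0.0036, 0, 0, 0, 255], [0.02, 0, 0, 0, 0, 0, 255], [0.02, 0, 0, 0, 0, 0, 255], [0.012, 0, 0, 0, 0, 0, 255], [0.006, 0, 0, 0, 0, 0, 255], [0, 0, 0, 0, 0, 0, 255], [0, 0, 0, 0, 0, 0, 255]],
  ],
)

```text
clock: 17.0
tcp_pos: [0.5307, -0.1038, 0.2626]
orientation: [-0.0, 0.028, 1.0, -0.0]
wrist_force: [2.4, -0.6, -6.7]
finger_gap: 0.0491
grip_force: 93.9
```

```bash
python3 -c "
from h import *
avg()"
```

```text
F [ 2.4008 -1.7988 -6.7665 -0.3028 -0.0541 -0.1487] sd [0.6755 0.433  0.5254 0.0259 0.0512 0.0279] tcp [ 0.5308 -0.1037  0.2626] t 17.25 own [76.6398  0.3166 26.4746]
```

Emit:
jog_arm(
  increments=[
    [[0.006, 0, 0, 0, 0, 0, 255], [0.006, 0, 0, 0, 0, 0, 255], [0, 0, 0, 0, 0, 0, 255], [0, 0, 0, 0, 0, 0, 255]],
  ],
)

```text
clock: 17.65
tcp_pos: [0.5273, -0.1032, 0.2626]
orientation: [-0.001, 0.028, 1.0, 0.0]
wrist_force: [1.3, -0.7, -6.5]
finger_gap: 0.0491
grip_force: 94.0
```

```bash
python3 -c "
from h import *
avg()"
```

```text
F [ 0.7642 -0.8478 -7.0017 -0.1265  0.1497 -0.0734] sd [0.4579 0.3214 0.5114 0.0152 0.0426 0.021 ] tcp [ 0.5274 -0.1032  0.2625] t 17.9 own [80.0075 -0.0201 26.5869]
```

Emit:
jog_arm(
  increments=[
    [[0.004, -0.003, 0, 0, 0, 0, 255], [0.004, 0, 0, 0, 0, 0, 255], [0, 0, 0, 0, 0, 0, 255], [0, 0, 0, 0, 0, 0, 255]],
  ],
)

```text
clock: 18.3
tcp_pos: [0.5259, -0.1042, 0.2629]
orientation: [0.0, 0.028, 1.0, -0.0]
wrist_force: [2.8, -0.5, -6.5]
finger_gap: 0.0493
grip_force: 93.9
```

```bash
python3 -c "
from h import *
avg()"
```

```text
F [ 2.5503 -0.9131 -6.6468 -0.1247 -0.0846 -0.0963] sd [0.2527 0.4118 0.2806 0.026  0.0337 0.0317] tcp [ 0.5259 -0.1041  0.2628] t 18.55 own [81.524   0.9714 26.2141]
```

Emit:
jog_arm(
  increments=[
    [[0.004, 0, 0, 0, 0, 0, 255], [0.004, 0, 0, 0, 0, 0, 255], [0, 0, 0, 0, 0, 0, 255], [0, 0, 0, 0, 0, 0, 255]],
  ],
)

```text
clock: 18.95
tcp_pos: [0.5234, -0.1039, 0.2627]
orientation: [-0.0, 0.028, 1.0, 0.0]
wrist_force: [2.7, -1.9, -6.9]
finger_gap: 0.0491
grip_force: 93.9
```

```bash
python3 -c "
from h import *
avg()"
```

```text
F [ 1.1935 -0.853  -7.0447 -0.1041  0.1426 -0.0838] sd [0.492  0.6764 0.165  0.0174 0.0337 0.0176] tcp [ 0.5235 -0.1039  0.2626] t 19.2 own [83.8695  0.8681 26.4602]
```

Emit:
jog_arm(
  increments=[
    [[0.004, 0, 0, 0, 0, 0, 255], [0.004, 0, 0, 0, 0, 0, 255], [0.004, 0, 0, 0, 0, 0, 255], [0, 0, 0, 0, 0, 0, 255], [0, 0, 0, 0, 0, 0, 255]],
  ],
)

```text
clock: 19.7
tcp_pos: [0.5205, -0.1037, 0.2627]
orientation: [-0.0, 0.028, 1.0, 0.0]
wrist_force: [1.5, -0.4, -6.5]
finger_gap: 0.0489
grip_force: 93.9
```

```bash
python3 -c "
from h import *
avg()"
```

```text
F [ 0.9204 -0.9563 -6.4024 -0.1217  0.1818 -0.0524] sd [0.1611 0.4553 0.4121 0.0342 0.0325 0.0232] tcp [ 0.5206 -0.1037  0.2626] t 19.95 own [86.823  0.879 26.415]
```

Emit:
jog_arm(
  increments=[
    [[0.004, -0.003, 0, 0, 0, 0, 255], [0.004, 0, 0, 0, 0, 0, 255], [0.004, 0, 0, 0, 0, 0, 255], [0, 0, 0, 0, 0, 0, 255], [0, 0, 0, 0, 0, 0, 255]],
  ],
)

```text
clock: 20.45
tcp_pos: [0.5172, -0.1042, 0.2626]
orientation: [-0.001, 0.028, 1.0, 0.0]
wrist_force: [0.4, 0.6, -5.0]
finger_gap: 0.0488
grip_force: 93.9
```

```bash
python3 - <<'E'
from h import *
avg()
c=np.array([-.104,0,-.022])
for d in(-2,-3,-4):
    Rd=R.from_euler('y',d,degrees=True); print(d,(c-Rd.apply(c))/.25,d/180)
r=(Rt(0,0).inv()*Rt(0,10)).as_rotvec(degrees=True);print('10deg hook-up =',r)
E
```

```text
F [-0.8145  0.5103 -6.2916  0.0704  0.4941  0.0224] sd [0.5121 0.6571 0.2598 0.0158 0.0616 0.0199] tcp [ 0.5173 -0.1042  0.2625] t 20.7 own [90.0736  1.5107 26.5936]
-2 [-0.0033  0.      0.0145] -0.011111111111111112
-3 [-0.0052  0.      0.0217] -0.016666666666666666
-4 [-0.0072  0.      0.0288] -0.022222222222222223
10deg hook-up = [  0. -10.   0.]
```

Emit:
jog_arm(
  increments=[
    [[-0.0033, 0, 0.0145, 0, -0.0111, 0, 255], [-0.0033, 0, 0.0145, 0, -0.0111, 0, 255], [-0.0033, 0, 0.0145, 0, -0.0111, 0, 255], [-0.0033, 0, 0.0145, 0, -0.0111, 0, 255], [0, 0, 0, 0, 0, 0, 255], [0, 0, 0, 0, 0, 0, 255]],
  ],
)

```text
clock: 21.3
tcp_pos: [0.5203, -0.1041, 0.248]
orientation: [0.068, 0.028, 0.997, -0.002]
wrist_force: [-4.1, 1.4, -6.8]
finger_gap: 0.0492
grip_force: 93.9
```

```bash
cat >> h.py <<'E'
def chk():
    avg(); o=own_of([*EYE,.305]); print('radius from bow',np.hypot(o[0]-90,o[2]-6),'angle',np.degrees(np.arctan2(o[0]-90,o[2]-6)),'y',o[1])
    r=(Rt(YAW).inv()*rq(env.get_state()['orientation'])).as_rotvec(degrees=True); print('pitch',-r[1],r)
E
python3 -c "
from h import *
chk()"
```

```text
F [-5.6601  1.5836 -5.7875  0.255   1.5361  0.1503] sd [0.6377 0.3648 0.5274 0.0327 0.0507 0.0379] tcp [ 0.5205 -0.1041  0.2478] t 21.55 own [93.6564  1.2878 27.0382]
radius from bow 21.35360531362961 angle 9.859456319368945 y 1.2877872974010791
pitch 7.762309461895728 [-0.0505 -7.7623 -0.0018]
```

Emit:
jog_arm(
  increments=[
    [[0.002, 0, -0.002, 0, 0, 0, 255], [0, 0, 0, 0, 0, 0, 255], [0, 0, 0, 0, 0, 0, 255]],
  ],
)

```text
clock: 21.85
tcp_pos: [0.5205, -0.1042, 0.2482]
orientation: [0.068, 0.028, 0.997, -0.001]
wrist_force: [-4.9, 2.3, -8.7]
finger_gap: 0.049
grip_force: 94.0
```

```bash
python3 -c "
from h import *
chk()"
```

```text
F [-4.3038  1.8373 -8.2037  0.3368  1.6627  0.2022] sd [0.3188 0.3518 0.4306 0.0234 0.0318 0.0302] tcp [ 0.5205 -0.1042  0.2482] t 22.1 own [93.701   1.3721 26.4783]
radius from bow 20.810033807045652 angle 10.244278118457569 y 1.3721024130588648
pitch 7.851642163559814 [-0.0426 -7.8516 -0.0007]
```

Emit:
jog_arm(
  increments=[
    [[-0.0033, 0, 0.0145, 0, -0.0111, 0, 255], [-0.0033, 0, 0.0145, 0, -0.0111, 0, 255], [0, 0, 0, 0, 0, 0, 255], [0, 0, 0, 0, 0, 0, 255]],
  ],
)

```text
clock: 22.5
tcp_pos: [0.5237, -0.1047, 0.2421]
orientation: [0.104, 0.028, 0.994, -0.003]
wrist_force: [-3.4, 1.8, -7.5]
finger_gap: 0.0489
grip_force: 94.2
```

```bash
python3 -c "
from h import *
chk()"
```

```text
F [-4.2303  0.8238 -7.061   0.1982  1.5292  0.1196] sd [0.8981 0.3056 0.334  0.0249 0.0519 0.016 ] tcp [ 0.5237 -0.1047  0.2418] t 22.75 own [94.6143  1.6681 25.6679]
radius from bow 20.20196135949465 angle 13.203377585234527 y 1.6681299561635508
pitch 11.901879158927562 [ -0.0084 -11.9019   0.0135]
```

Emit:
jog_arm(
  increments=[
    [[-0.0025, 0.001, 0.015, 0, -0.0111, 0, 255], [-0.0028, 0, 0.015, 0, -0.0111, 0, 255], [0, 0, 0, 0, 0, 0, 255], [0, 0, 0, 0, 0, 0, 255]],
  ],
)

```text
clock: 23.15
tcp_pos: [0.5269, -0.1047, 0.2352]
orientation: [0.139, 0.028, 0.99, -0.004]
wrist_force: [-1.6, 0.3, -7.7]
finger_gap: 0.0489
grip_force: 94.2
```

```bash
python3 -c "
from h import *
chk()"
```

```text
F [-2.1893  0.045  -7.1684  0.0859  1.3461  0.0351] sd [0.2445 0.282  0.3065 0.0223 0.0327 0.027 ] tcp [ 0.527  -0.1047  0.235 ] t 23.4 own [95.9255  1.5154 25.3966]
radius from bow 20.28148490043257 angle 16.987610634730153 y 1.515412377969765
pitch 15.942422805054388 [  0.0009 -15.9424   0.0155]
```

Emit:
jog_arm(
  increments=[
    [[-0.003, 0, 0.0148, 0, -0.0111, 0, 255], [-0.003, 0, 0.0148, 0, -0.0111, 0, 255], [-0.003, 0, 0.0148, 0, -0.0111, 0, 255], [0, 0, 0, 0, 0, 0, 255], [0, 0, 0, 0, 0, 0, 255]],
  ],
)

```text
clock: 23.9
tcp_pos: [0.5336, -0.1053, 0.2266]
orientation: [0.192, 0.027, 0.981, -0.006]
wrist_force: [-0.0, 1.0, -3.4]
finger_gap: 0.0488
grip_force: 94.6
```

```bash
python3 -c "
from h import *
chk()"
```

```text
F [ 0.1177  0.646  -3.4301  0.0812  0.6585  0.0764] sd [0.7498 0.143  0.7034 0.0325 0.0498 0.0115] tcp [ 0.5335 -0.1052  0.2261] t 24.15 own [97.0721  1.5938 24.1697]
radius from bow 19.497461155422155 angle 21.267277984058882 y 1.5938343954622982
pitch 22.06239974131099 [  0.025  -22.0624  -0.0055]
```

Emit:
jog_arm(
  increments=[
    [[-0.0052, 0, 0.0217, 0, -0.01667, 0, 255], [-0.0052, 0, 0.0217, 0, -0.01667, 0, 255], [-0.0052, 0, 0.0217, 0, -0.01667, 0, 255], [-0.0052, 0, 0.0217, 0, -0.01667, 0, 255], [0, 0, 0, 0, 0, 0, 255], [0, 0, 0, 0, 0, 0, 255]],
  ],
)

```text
clock: 24.75
tcp_pos: [0.5467, -0.1056, 0.2083]
orientation: [0.292, 0.027, 0.956, -0.008]
wrist_force: [-0.5, 0.9, -3.7]
finger_gap: 0.0492
grip_force: 94.8
```

```bash
python3 -c "
from h import *
chk();print(env.get_state()['joint_pos'])"
```

```text
F [-0.0587  0.8439 -3.5558  0.1525  0.9408  0.1958] sd [0.5312 0.2931 0.4227 0.0291 0.0484 0.0492] tcp [ 0.5473 -0.1059  0.2085] t 25.0 own [101.2991   1.5148  22.648 ]
radius from bow 20.120261857879118 angle 34.165163566097675 y 1.5147896416525766
pitch 33.97672032383306 [  0.0041 -33.9767   0.0003]
[-0.4544 -0.1294 -0.6897  0.4546  0.2186 -0.336 ]
```

Emit:
jog_arm(
  increments=[
    [[-0.0052, 0, 0.0217, 0, -0.01667, 0, 255], [-0.0052, 0, 0.0217, 0, -0.01667, 0, 255], [-0.0052, 0, 0.0217, 0, -0.01667, 0, 255], [-0.0052, 0, 0.0217, 0, -0.01667, 0, 255], [0, 0, 0, 0, 0, 0, 255], [0, 0, 0, 0, 0, 0, 255]],
  ],
)

```text
clock: 25.6
tcp_pos: [0.5643, -0.1064, 0.1943]
orientation: [0.39, 0.026, 0.921, -0.011]
wrist_force: [-1.1, 2.3, -3.1]
finger_gap: 0.0493
grip_force: 95.1
```

```bash
python3 -c "
from h import *
chk();print(env.get_state()['joint_pos'])"
```

```text
F [-0.591   2.5033 -3.5699  0.1596  1.1932  0.5309] sd [0.2519 0.444  0.1108 0.0208 0.0358 0.0276] tcp [ 0.5647 -0.1067  0.1946] t 25.85 own [104.7121   1.4118  19.9814]
radius from bow 20.29598431263927 angle 46.45877896007608 y 1.4118454991030776
pitch 45.961673563363036 [ -0.0022 -45.9617  -0.0023]
[-0.4878 -0.1547 -0.9085  0.063   0.3058 -0.3102]
```

Emit:
jog_arm(
  increments=[
    [[0, 0.004, 0, 0, 0, 0, 255], [0, 0, 0, 0, 0, 0, 255], [0.0029, 0, 0.0028, 0, 0, 0, 255], [0, 0, 0, 0, 0, 0, 255], [0.0029, 0, 0.0028, 0, 0, 0, 255], [0, 0, 0, 0, 0, 0, 255], [0, 0, 0, 0, 0, 0, 255]],
  ],
)

```text
clock: 26.55
tcp_pos: [0.5652, -0.106, 0.1934]
orientation: [0.391, 0.026, 0.92, -0.011]
wrist_force: [0.9, 0.5, -0.2]
finger_gap: 0.0489
grip_force: 94.9
```

```bash
python3 - <<'E'
from h import *
chk();st=env.get_state();Rg=rq(st['orientation']);print(st['joint_pos'])
S=R.from_euler('z',YAW,degrees=True)
g=lambda p:S.apply((R.from_euler('y',-p,degrees=True)).apply(G-np.array([.09,0,.006])))
p0=46
for p in range(51,92,5): print(p,'cum mm',Rg.inv().apply(g(p)-g(p0))*1000,'step units',Rg.inv().apply(g(p)-g(p-5))/.25)
E
```

```text
F [ 0.4511 -0.028   1.0735  0.0049  0.237   0.0736] sd [0.3566 0.3102 0.6335 0.0154 0.0942 0.0082] tcp [ 0.5651 -0.106   0.1933] t 26.8 own [105.456    0.58    20.9667]
radius from bow 21.514873759775416 angle 45.921520959540665 y 0.5799636264991199
pitch 46.089323987169045 [  0.0305 -46.0893  -0.0137]
[-0.4855 -0.1525 -0.9131  0.0533  0.3045 -0.3081]
51 cum mm [-0.6431  0.0032  9.0538] step units [-0.0026  0.      0.0362]
56 cum mm [-2.0729  0.0061 18.0171] step units [-0.0057  0.      0.0359]
61 cum mm [-4.2784  0.0086 26.8217] step units [-0.0088  0.      0.0352]
66 cum mm [-7.2428  0.0106 35.4005] step units [-0.0119  0.      0.0343]
71 cum mm [-10.9437   0.0123  43.6883] step units [-0.0148  0.      0.0332]
76 cum mm [-15.3529   0.0135  51.6221] step units [-0.0176  0.      0.0317]
81 cum mm [-20.4367   0.0143  59.1413] step units [-0.0203  0.      0.0301]
86 cum mm [-26.1566   0.0146  66.1889] step units [-0.0229  0.      0.0282]
91 cum mm [-32.4689   0.0145  72.7111] step units [-0.0252 -0.      0.0261]
```

Emit:
jog_arm(
  increments=[
    [[-0.0014, 0, -0.0014, 0, 0, 0, 255], [0, 0, 0, 0, 0, 0, 255], [0, 0, 0, 0, 0, 0, 255], [-0.0013, 0, 0.0181, 0, 0, 0, 255], [-0.0013, 0, 0.0181, 0, 0, 0, 255], [0, 0, 0, 0, 0, 0, 255], [0, 0, 0, 0, 0, 0, 255]],
  ],
  force=22,
)

```text
clock: 27.5
tcp_pos: [0.5726, -0.106, 0.1882]
orientation: [0.392, 0.025, 0.92, -0.011]
wrist_force: [0.7, 2.3, 5.0]
finger_gap: 0.0489
grip_force: 95.8
```

```bash
python3 - <<'E'
from h import *
chk();st=env.get_state();print(st['joint_pos'],st['grip_force'])
E
```

```text
F [ 1.924   2.5451  5.2015  0.0494 -0.626   0.5166] sd [0.7235 0.4359 0.5824 0.0191 0.0906 0.0113] tcp [ 0.5725 -0.1061  0.1883] t 27.75 own [104.0263   0.1707  29.6697]
radius from bow 27.513496736235005 angle 30.650298286696607 y 0.17071945532363894
pitch 46.136642471682954 [  0.003  -46.1366  -0.0764]
[-0.477  -0.1286 -0.9109  0.0291  0.2996 -0.3022] 95.75812339782715
```

Emit:
jog_arm(
  increments=[
    [[-0.0033, 0, 0, 0, -0.0139, 0, 255], [-0.0033, 0, 0, 0, -0.0139, 0, 255], [0, 0, 0, 0, 0, 0, 255], [0, 0, 0, 0, 0, 0, 255]],
  ],
  force=22,
)

```text
clock: 28.15
tcp_pos: [0.5718, -0.106, 0.187]
orientation: [0.429, 0.026, 0.903, -0.012]
wrist_force: [2.8, 0.6, -0.1]
finger_gap: 0.0491
grip_force: 95.7
```

```bash
python3 - <<'E'
from h import *
chk();st=env.get_state();print(st['joint_pos'],st['grip_force'],st['finger_gap'])
c=cams.read_camera('side');a=cv2.resize(c['pixels'][165:235,290:365,::-1],None,fx=8,fy=8,interpolation=cv2.INTER_CUBIC);cv2.imwrite('pics/z4.png',a)
E
```

```text
F [ 2.3072  0.1587 -1.2965  0.0411  0.8526  0.1237] sd [1.9315 0.4648 0.6881 0.0758 0.5469 0.0667] tcp [ 0.5719 -0.1061  0.1871] t 28.4 own [108.6258   0.4829  20.0657]
radius from bow 23.34017795384168 angle 52.940923607808955 y 0.4829431917563011
pitch 50.85075736928521 [ -0.0193 -50.8508   0.0608]
[-0.4968 -0.133  -1.0007 -0.1348  0.3372 -0.2885] 94.61663246154785 0.049339586076755156
```

View pics/z4.png

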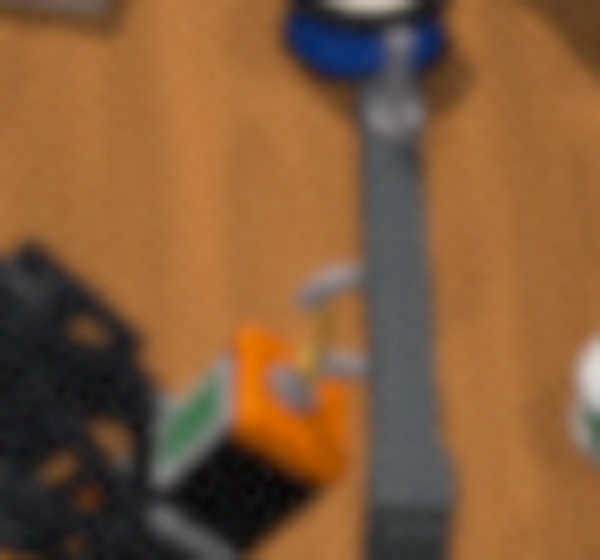

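The crop shows the brass keeper at (330,207) closing the gap between neck and nose, so it is shut with the hook in the eye. I'll ease the grip next.

Emit:
jog_arm(
  increments=[
    [[0, 0, 0, 0, 0, 0, 116], [0, 0, 0, 0, 0, 0, 116], [0, 0, 0, 0, 0, 0, 116]],
  ],
  force=20,
)

```text
clock: 28.75
tcp_pos: [0.5719, -0.106, 0.1873]
orientation: [0.43, 0.026, 0.903, -0.012]
wrist_force: [-3.8, 1.5, -3.8]
finger_gap: 0.0491
grip_force: 96.5
```

```bash
python3 - <<'E'
from h import *
chk();st=env.get_state();print(st['grip_force'],st['finger_gap'])
E
```

```text
F [-0.8514  0.278  -3.8375  0.1452  1.6378  0.079 ] sd [2.491  0.7172 0.776  0.0909 0.7798 0.1672] tcp [ 0.572  -0.106   0.1875] t 29.0 own [108.3768   0.3055  19.776 ]
radius from bow 22.967000586111872 angle 53.14323202596031 y 0.305450412453879
pitch 50.90868709571727 [ -0.0235 -50.9087   0.0332]
95.68364381790161 0.0492510631011702
```

Emit:
jog_arm(
  increments=[
    [[0, 0, 0, 0, 0, 0, 110], [0, 0, 0, 0, 0, 0, 110], [0, 0, 0, 0, 0, 0, 110]],
  ],
)

```text
clock: 29.3
tcp_pos: [0.5724, -0.1061, 0.1881]
orientation: [0.43, 0.025, 0.902, -0.012]
wrist_force: [-0.6, 1.1, -4.2]
finger_gap: 0.0492
grip_force: 95.7
```

Emit:
jog_arm(
  increments=[
    [[0, 0, 0, 0, 0, 0, 106], [0, 0, 0, 0, 0, 0, 106], [0, 0, 0, 0, 0, 0, 106]],
  ],
)

```text
clock: 29.6
tcp_pos: [0.5725, -0.1062, 0.1882]
orientation: [0.43, 0.025, 0.902, -0.012]
wrist_force: [0.1, 0.0, -4.7]
finger_gap: 0.05
grip_force: 10.6
```

```bash
python3 - <<'E'
from h import *
chk();st=env.get_state();print(st['grip_force'],st['finger_gap'],st['joint_pos'],st['qvel'])
E
```

```text
F [ 0.3253 -0.2462 -3.9137  0.0673  1.3394 -0.0219] sd [0.5102 0.4757 0.5285 0.0127 0.0219 0.0158] tcp [ 0.5725 -0.1062  0.1882] t 29.85 own [107.479    0.3967  19.5537]
radius from bow 22.118300005263105 angle 52.209066224103076 y 0.396697622961608
pitch 50.990842885949625 [ -0.0009 -50.9908   0.008 ]
10.623918771743774 0.05027435675199344 [-0.4968 -0.1337 -1.0004 -0.1362  0.338  -0.2886] [-0.0007 -0.0001 -0.      0.0012 -0.0001 -0.0018]
```

Emit:
jog_arm(
  increments=[
    [[0.0025, 0, 0.002, 0, 0, 0, 106], [-0.0013, 0, 0.0181, 0, 0, 0, 106], [-0.0013, 0, 0.0181, 0, 0, 0, 106], [0, 0, 0, 0, 0, 0, 106], [0, 0, 0, 0, 0, 0, 106]],
  ],
)

```text
clock: 30.35
tcp_pos: [0.5806, -0.1067, 0.1828]
orientation: [0.431, 0.025, 0.902, -0.012]
wrist_force: [0.7, 0.9, -1.5]
finger_gap: 0.0498
grip_force: 6.8
```

```bash
python3 - <<'E'
from h import *
chk();st=env.get_state();print(st['grip_force'],st['finger_gap'],st['joint_pos'])
E
```

```text
F [ 1.3495  0.9851 -1.3495  0.0442  0.7272  0.1768] sd [0.5455 0.6015 0.5409 0.0224 0.0371 0.0405] tcp [ 0.5804 -0.1067  0.1829] t 30.6 own [106.7403   0.4359  28.8973]
radius from bow 28.364069767722427 angle 36.17066352448268 y 0.43586413453630446
pitch 51.056985062558425 [  0.0133 -51.057   -0.0157]
6.900320872664452 0.050079478991025037 [-0.4877 -0.1056 -0.9976 -0.1649  0.3315 -0.2823]
```

Pivoting is gentle. I'll continue the arc.

Emit:
jog_arm(
  increments=[
    [[-0.0028, 0, 0.018, 0, 0, 0, 106], [-0.0028, 0, 0.018, 0, 0, 0, 106], [-0.0044, 0, 0.0176, 0, 0, 0, 106], [-0.0044, 0, 0.0176, 0, 0, 0, 106], [0, 0, 0, 0, 0, 0, 106], [0, 0, 0, 0, 0, 0, 106]],
  ],
)

```text
clock: 31.2
tcp_pos: [0.5966, -0.1076, 0.1742]
orientation: [0.431, 0.025, 0.902, -0.012]
wrist_force: [2.6, 0.7, 1.7]
finger_gap: 0.05
grip_force: 7.7
```

```bash
python3 - <<'E'
from h import *
avg(4);st=env.get_state();print(st['grip_force'],st['finger_gap'],st['joint_pos'])
E
```

```text
F [2.8469 1.1764 2.0072 0.0056 0.2395 0.1728] sd [0.461  0.5101 0.357  0.0274 0.0415 0.0235] tcp [ 0.5963 -0.1076  0.1743] t 31.4 own [103.3748   0.4493  46.732 ]
7.859651371836662 0.04970628422608779 [-0.4693 -0.0542 -0.9836 -0.206   0.3176 -0.2694]
```

Emit:
jog_arm(
  increments=[
    [[-0.0035, 0, -0.0015, 0, 0, 0, 106], [-0.006, 0, 0.0171, 0, 0, 0, 106], [-0.006, 0, 0.0171, 0, 0, 0, 106], [-0.0078, 0, 0.0162, 0, 0, 0, 106], [-0.0078, 0, 0.0162, 0, 0, 0, 106], [0, 0, 0, 0, 0, 0, 106], [0, 0, 0, 0, 0, 0, 106]],
  ],
)

```text
clock: 32.1
tcp_pos: [0.6133, -0.1083, 0.1688]
orientation: [0.43, 0.025, 0.903, -0.012]
wrist_force: [0.0, 1.8, -0.7]
finger_gap: 0.0498
grip_force: 7.4
```

```bash
python3 - <<'E'
from h import *
avg(4);st=env.get_state();print(st['grip_force'],st['finger_gap'],st['joint_pos'])
c=cams.read_camera('side');a=cv2.resize(c['pixels'][165:235,290:365,::-1],None,fx=8,fy=8,interpolation=cv2.INTER_CUBIC);cv2.imwrite('pics/z5.png',a)
E
```

```text
F [ 0.8943  0.9864 -2.0992  0.0536  0.9795  0.1353] sd [0.0391 0.461  0.1889 0.0239 0.0248 0.0239] tcp [ 0.613  -0.1083  0.1689] t 32.3 own [96.8409  0.3026 63.3404]
7.338865622878075 0.0497695997227037 [-0.451  -0.0099 -0.9593 -0.2277  0.3035 -0.2566]
```

View pics/z5.png

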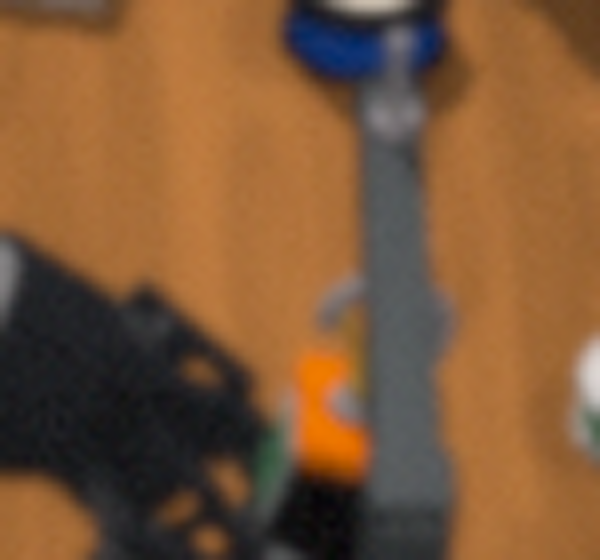

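The scale now hangs near plumb from the eye. The box's orange end is at about (331,217) and the keeper bar is still across the gap.

Emit:
jog_arm(
  increments=[
    [[-0.0088, 0, 0.0158, 0, 0, 0, 106], [-0.0088, 0, 0.0158, 0, 0, 0, 106], [-0.006, 0, 0.009, 0, 0, 0, 106], [0.0012, 0, 0.001, 0, 0, 0, 106], [0, 0, 0, 0, 0, 0, 106], [0, 0, 0, 0, 0, 0, 106]],
  ],
)

```text
clock: 32.95
tcp_pos: [0.6252, -0.1092, 0.1675]
orientation: [0.43, 0.025, 0.902, -0.012]
wrist_force: [0.5, 0.4, -2.6]
finger_gap: 0.0499
grip_force: 6.9
```

```bash
python3 - <<'E'
from h import *
avg(4);st=env.get_state();print(st['grip_force'],st['finger_gap'],st['joint_pos'])
E
```

```text
F [ 0.1493  0.8604 -1.8954  0.0452  1.0294  0.1736] sd [0.4406 0.2195 0.5847 0.0177 0.0334 0.0266] tcp [ 0.6251 -0.1091  0.1675] t 33.15 own [90.4143  0.4132 73.5178]
6.951167061924934 0.04973998427968153 [-0.4397  0.0168 -0.9402 -0.2391  0.2952 -0.2488]
```

Emit:
jog_arm(
  increments=[
    [[0.0016, 0, 0.0013, 0, 0, 0, 106], [0.0016, 0, 0.0013, 0, 0, 0, 106], [0, 0, 0, 0, 0, 0, 106], [0, 0, 0, 0, 0, 0, 100], [0, 0, 0, 0, 0, 0, 80], [0, 0, 0, 0, 0, 0, 40], [0, 0, 0, 0, 0, 0, 0], [0, 0, 0, 0, 0, 0, 0], [0, 0, 0, 0, 0, 0, 0], [0, 0, -0.06, 0, 0, 0, 0], [0, 0, -0.12, 0, 0, 0, 0], [0, 0, -0.12, 0, 0, 0, 0], [0, 0, -0.12, 0, 0, 0, 0], [0, 0, -0.12, 0, 0, 0, 0], [0, 0, -0.06, 0, 0, 0, 0], [0, 0, 0, 0, 0, 0, 0]],
  ],
)

```text
clock: 34.75
tcp_pos: [0.5086, -0.1031, 0.2632]
orientation: [0.432, 0.025, 0.901, -0.013]
wrist_force: [0.5, -0.4, 0.6]
finger_gap: 0.0854
grip_force: 0.0
```

```bash
python3 - <<'E'
from h import *
st=env.get_state();print(st['clock'],st['tcp_pos'],st['wrist_force'],st['finger_gap'],st['joint_pos'])
a=[]
for i in range(2):
    c=cams.read_camera('side');a.append(cv2.resize(c['pixels'][165:245,305:365,::-1],None,fx=6,fy=6,interpolation=cv2.INTER_CUBIC))
cv2.imwrite('pics/z6.png',np.hstack(a))
print([(k['uv'],k['conf']) for k in spotter.landmark_of('hook_crown','side')],[(k['uv'],k['conf']) for k in spotter.landmark_of('scale_center','side')])
E
```

```text
34.75 [ 0.5086 -0.1031  0.2632] [ 0.4715 -0.423   0.5842] 0.08537252115001251 [-0.5946 -0.4059 -0.9444  0.2134  0.4093 -0.3588]
[([240.4, 229.2], 0.94), ([340.9, 199.5], 0.57)] [([259.4, 251.7], 0.98), ([334.0, 227.0], 0.92), ([245.3, 194.1], 0.75)]
```

View pics/z6.png

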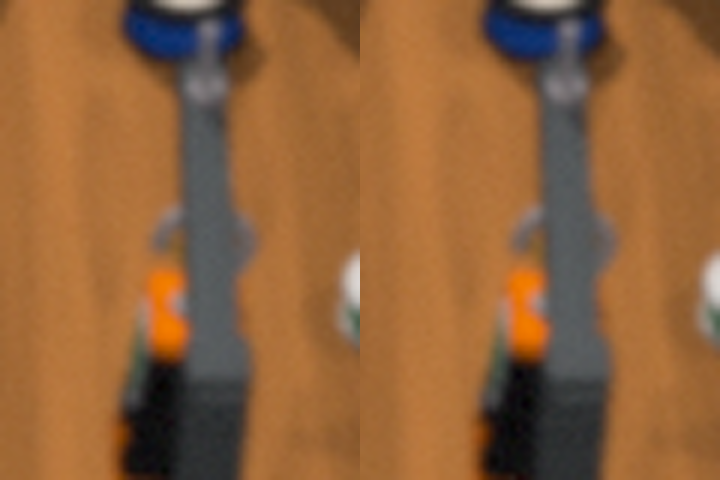

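The scale hangs freely from the eye, with the hook's C around the arm at about (340,203), the box near (334,227), and the keeper shut. I'll wait out the swing.

Emit:
jog_arm(
  increments=[
    [[0, 0, -0.1, 0, 0, 0, 0], [0, 0, 0, 0, 0, 0, 0], [0, 0, 0, 0, 0, 0, 0], [0, 0, 0, 0, 0, 0, 0], [0, 0, 0, 0, 0, 0, 0], [0, 0, 0, 0, 0, 0, 0], [0, 0, 0, 0, 0, 0, 0], [0, 0, 0, 0, 0, 0, 0], [0, 0, 0, 0, 0, 0, 0], [0, 0, 0, 0, 0, 0, 0], [0, 0, 0, 0, 0, 0, 0], [0, 0, 0, 0, 0, 0, 0], [0, 0, 0, 0, 0, 0, 0], [0, 0, 0, 0, 0, 0, 0], [0, 0, 0, 0, 0, 0, 0], [0, 0, 0, 0, 0, 0, 0], [0, 0, 0, 0, 0, 0, 0], [0, 0, 0, 0, 0, 0, 0], [0, 0, 0, 0, 0, 0, 0], [0, 0, 0, 0, 0, 0, 0]],
  ],
)

```text
clock: 36.95
tcp_pos: [0.4893, -0.1015, 0.2765]
orientation: [0.43, 0.025, 0.902, -0.012]
wrist_force: [-0.5, 0.4, 0.3]
finger_gap: 0.0852
grip_force: 0.0
```

Emit:
jog_arm(
  increments=[
    [[0, 0, 0, 0, 0, 0, 0], [0, 0, 0, 0, 0, 0, 0], [0, 0, 0, 0, 0, 0, 0], [0, 0, 0, 0, 0, 0, 0], [0, 0, 0, 0, 0, 0, 0], [0, 0, 0, 0, 0, 0, 0], [0, 0, 0, 0, 0, 0, 0], [0, 0, 0, 0, 0, 0, 0], [0, 0, 0, 0, 0, 0, 0], [0, 0, 0, 0, 0, 0, 0], [0, 0, 0, 0, 0, 0, 0], [0, 0, 0, 0, 0, 0, 0], [0, 0, 0, 0, 0, 0, 0], [0, 0, 0, 0, 0, 0, 0], [0, 0, 0, 0, 0, 0, 0], [0, 0, 0, 0, 0, 0, 0], [0, 0, 0, 0, 0, 0, 0], [0, 0, 0, 0, 0, 0, 0], [0, 0, 0, 0, 0, 0, 0], [0, 0, 0, 0, 0, 0, 0]],
  ],
)

```text
clock: 38.95
tcp_pos: [0.4893, -0.1015, 0.2765]
orientation: [0.43, 0.025, 0.902, -0.012]
wrist_force: [0.7, -0.3, -0.2]
finger_gap: 0.0853
grip_force: 0.0
```

```bash
python3 - <<'E'
from h import *
for i in range(12):
    p=cams.read_camera('side')['pixels'];h=cv2.cvtColor(p,cv2.COLOR_RGB2HSV)[205:230,322:340]
    m=(h[...,0]>=8)&(h[...,0]<=22)&(h[...,1]>225)&(h[...,2]>150); y,x=np.nonzero(m); print(len(x),np.round([x.mean()+322,y.mean()+205],2),end=' ')
E
```

```text
39 [332.08 217.21] 38 [332.11 217.39] 39 [332.05 217.23] 39 [332.05 217.23] 39 [332.1  217.21] 37 [332.05 217.24] 38 [332.11 217.39] 38 [332.   217.08] 38 [332.   217.08] 39 [332.05 217.23] 38 [332.11 217.39] 36 [332.   217.42]
```

Still. I'll hand in.

```bash
python3 -c "
from h import *
print(ticket.hand_in())"
```

```text
the job is handed in; nothing more can be done
None
```

The fish scale hangs from the eye by its hook, let go of and no longer swinging, and the camera showed the keeper shut; I handed the job in at about 40 s, and no verdict came back.

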